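Draw out the reagent carrier with the red-capped vial

TASK

The red-capped reagent has to be changed. Free the analyser's carriers by pushing the lock bar's orange tab to the left as far as it goes, then hook a fingertip behind the front lip of the carrier that holds the red-capped vial and draw it slowly all the way out to its stop. Do not pinch the carrier or touch any vial; the vials stay standing in their wells, the other two carriers stay home, and the beaker, bottle and timer stay where they are.

Things in the scene. Friction and masses are not known exactly. Their poses are not given: they have to be found in the camera images.
- analyser: fixed bench-top analyser: grey deck, top 22 mm above the bench (x -125 to 200, y -180 to 112 mm of its frame), with a white hood as wide as the deck, 165 mm high, front at x = 120. Three lanes at y = +64, 0, -64 mm, a carrier in each; which lane has which coloured vial varies. Origin on the bench under the middle carrier's front face when home; x points along the lanes into the hood, y left, z up
- lip_top_left (a point): top edge of the left (+y) carrier's upright blue front lip, mid-width on its inner (+x) face, 58 mm above the bench; moves with it, axes as the analyser's. Lip 42 mm wide, 9 thick, 36 high (inner plate carrier_left_c0, outer face carrier_left_c1). Behind it (x 0 to +41 mm, 42 mm wide here) an open finger pocket, its bottom 30 mm below this point. Vial axes at x = +63 (front, coloured cap) and +127 mm (rear, white cap)
- carrier_left (a joint): travel of the left (+y) carrier (blue strip and lip, white block 42 mm wide, top 52 mm above the bench, with three wells, the middle one empty), m: 0 home, 0.100 out at its stop, towards -x of the analyser. Friction about 1.5 N, no spring, stays where left. Slowly means below 0.35 m/s at all times
- lip_top_middle (a point): top edge of the middle carrier's upright blue front lip, mid-width on its inner (+x) face, 58 mm above the bench; moves with it, axes as the analyser's. Lip 42 mm wide, 9 thick, 36 high (inner plate carrier_middle_c0, outer face carrier_middle_c1). Behind it (x 0 to +41 mm, 42 mm wide here) an open finger pocket, its bottom 30 mm below this point. Vial axes at x = +63 (front, coloured cap) and +127 mm (rear, white cap)
- carrier_middle (a joint): travel of the middle carrier (blue strip and lip, white block 42 mm wide, top 52 mm above the bench, with three wells, the middle one empty), m: 0 home, 0.100 out at its stop, towards -x of the analyser. Friction about 1.5 N, no spring, stays where left. Slowly means below 0.35 m/s at all times
- lip_top_right (a point): top edge of the right (-y) carrier's upright blue front lip, mid-width on its inner (+x) face, 58 mm above the bench; moves with it, axes as the analyser's. Lip 42 mm wide, 9 thick, 36 high (inner plate carrier_right_c0, outer face carrier_right_c1). Behind it (x 0 to +41 mm, 42 mm wide here) an open finger pocket, its bottom 30 mm below this point. Vial axes at x = +63 (front, coloured cap) and +127 mm (rear, white cap)
- carrier_right (a joint): travel of the right (-y) carrier (blue strip and lip, white block 42 mm wide, top 52 mm above the bench, with three wells, the middle one empty), m: 0 home, 0.100 out at its stop, towards -x of the analyser. Friction about 1.5 N, no spring, stays where left. Slowly means below 0.35 m/s at all times
- lock_bar (a joint): travel of the lock bar, m: 0 to 0.004 locked, 0.032 open at its stop, towards +y of the analyser. A steel comb across the deck: three lugs (14 mm wide, 16 mm over the deck) stand before the lips and stop the carriers after 4 mm; from 0.029 on they stand in the gaps and all carriers are free. Friction about 2 N, no spring, stays where left
- lock_tab (a point): middle of the outer (-y) face of the lock bar's upright orange tab, 36 mm above the bench, just in front and to the right of the carriers; tab 30 mm long in x, 8 mm thick, top 49 mm above the bench; axes as the analyser's. Push this face towards +y. The deck ends 20 mm to its right; the space there is free
- vial_red: the loose glass vial with the red cap, 23 mm wide, 52 mm high, in the front well of one of the carriers; origin at the centre of its underside, z up
- vial_yellow: the loose glass vial with the yellow cap, 23 mm wide, 52 mm high, in the front well of one of the carriers; origin at the centre of its underside, z up
- vial_green: the loose glass vial with the green cap, 23 mm wide, 52 mm high, in the front well of one of the carriers; origin at the centre of its underside, z up
- vial_white_left: the loose white-capped vial, 23 x 52 mm, in the rear well of the left carrier; origin at the centre of its underside, z up
- vial_white_middle: the loose white-capped vial, 23 x 52 mm, in the rear well of the middle carrier; origin at the centre of its underside, z up
- vial_white_right: the loose white-capped vial, 23 x 52 mm, in the rear well of the right carrier; origin at the centre of its underside, z up
- beaker_center (a point): centre (35 mm up) of the clear plastic beaker, 57 mm wide, 71 mm high, standing to the right of the analyser
- buffer_center (a point): centre (33 mm up) of the small white bottle with a blue cap, 44 mm wide, 66 mm high, at the right
- timer_center (a point): centre (9 mm up) of the flat white timer, 66 x 66 x 18 mm, lying at the left

How it is judged:
By the outcome, as a careful person would: the job done as asked, in the order asked, and still so for the second after the job is handed in, with the robot touching nothing.
It also fails if it takes over 40 s, if anything falls off the work surface, if the arm or the gripper's body presses on something with over 40 N, if the wrist force passes 120 N, or if a joint passes its speed limit or range.

ROBOT

A 7-joint arm with a two-finger parallel gripper is mounted at the origin on a cart in front of the work surface, level with it; the furniture and walls round the work are solid. World frame = base frame: x ahead of the robot, y to its left, z up, the work surface at z = 0. Lengths are in m, angles in rad, forces in N, time in s.
With the tool pointing down it reaches from about 0.4 to 0.85 m from the base axis. Payload 4.4 kg.
Tool frame: the origin (TCP) lies midway between the tips of the shut fingers; the grasp point (between the pads) lies 19 mm behind it (ctrl.hold_point_z is the distance from the TCP to the grasp point, in m); z points along the fingers, y is the line along which they close (so a half turn about z gives the same grasp; the last joint's range is limited). The gripper opens to 94 mm and grips with 3 to 60 N. Pads are 16 mm wide; open, the fingers measure 119 mm over their backs; the gripper's body (75 mm by 177 mm) begins 78 mm behind the grasp point.
Start: joints at [1.079, 0.628, 0.038, 1.517, -0.027, 0.996, -0.02], TCP at [0.269, -0.592, 0.205] pointing down, gripper open.
Joint ranges: [-3.06, 3.06], [-0.37, 2.12], [-1.25, 1.32], [0.18, 2.47], [-1.1, 4.24], [0.23, 1.98], [-2.94, 2.94]. Speed limits (rad/s): [2.57, 2.57, 3.14, 3.14, 3.14, 3.14, 3.14].

INTERFACE

Orientations are given as a rotation vector (axis times angle).
In Python, from plant import ctrl, viewer, ticket gives the robot as it stands. The module is installed in compiled form; this text tells all that it offers.
- The arm moves only by the shell command python3 -m creep 'ROWS' [OPENING]. ROWS is JSON, a list that holds one entry, the list of rows, each a list of 4 numbers: the shift along the world's x, y, z in cm, then the turn about the world's z in rad. In form: [[[tx, ty, tz, yaw], ...]]. A call has 1 to 20 rows; each row shifts and turns the commanded pose from where the row before left it; what a row does not reach is not made up. A row lasts 1/10 s, in which the tool goes at most 50 mm and 8.59 degrees, less where a joint would pass 70% of its speed; a pose out of reach is approached as far as the arm can. A call with a gripper value outside its range is refused whole. OPENING is the opening in per cent of the stroke, from 0 (shut) to 100 (fully open), set as the call begins (- or left out, the last holds). The fingers move at their own pace and stop on an object; the grip force is fixed at half the most. Time passes only in rows, so rows that do not move let the fingers close. It gives the time, the measured TCP pose, the force, the opening and the grip force at its end, in the units of the state.
- ctrl.get_obs(): the state, without advancing time (a new reading comes with each control period).
- viewer.grab_frame(name): name is "side" or "top" or "wrist"; returns (picture, depth): 480x640x3 uint8, red, green, blue; 480x640 float32, m along the optical axis (not along the pixel's ray), 0 where there is no reading.
- viewer.get_calibration(name): a dict with "intrinsics" (3x3 intrinsics, pixels), "k1" (the pictures are not rectified: a ray, as slopes to the right and down, at radius r is drawn at 1 + k1 r^2 times it, then the intrinsics apply), "xyz" and "orientation" of the camera in the world. Camera axes: x right, y down, z forward; pixel columns grow to the right and rows downward; lengths in m; the calibration is good to about 2 mm. A picture is of the moment at which its call begins: read the wrist's pose just before it. get_calibration takes no time and is no camera call; for the wrist camera it gives the pose at the moment of the call.
- ticket.finish_job(): hands the job in; it is judged then, once.
The state is a dict: "time": time; "joints": joint angles; "joint_vel": joint speeds; "joint_efforts": joint torques, N m; "tool_pos": TCP position; "tool_rot": TCP orientation; "contact_force": force on the tool from outside, world axes, zero at the start; "torque": the same for the moment, N m; "width": finger opening in m; "finger_force": force on a finger pad.
Only numpy, scipy, OpenCV 4.12 (cv2) and the standard library are available. Lean on these libraries where they do the work, as an engineer would, in place of code of your own. Each camera call takes 0.05 s, during which the arm holds its last target. There are 200 camera calls.

## Working session

There is one attempt and no reset: what is moved stays moved. The work goes in short steps, Python scripts to look and compute and a shell command to move; the robot and the scene stay as the last step left them, time stands still between calls to the robot, and variables do not carry over. Pictures are saved under pics/ and viewed, at most 10 in all, crops included, and the job is handed in when it is done.

```bash
mkdir -p pics; cat > h.py <<'E'
import numpy as np, cv2
from scipy.spatial.transform import Rotation as R
from plant import ctrl, viewer, ticket
def cal(n):
    c=viewer.get_calibration(n); o=np.array(c["orientation"],float)
    M=o if o.shape==(3,3) else R.from_rotvec(o).as_matrix()
    return np.array(c["intrinsics"]),c["k1"],np.array(c["xyz"]),M
def grab(n,save=None):
    c=cal(n); p,d=viewer.grab_frame(n)
    np.savez(f'pics/{save or n}.npz',p=p,d=d,K=c[0],k1=c[1],t=c[2],M=c[3])
    cv2.imwrite(f'pics/{save or n}.png',p[:,:,::-1]); return p,d
def cloud(s):
    z=np.load(f'pics/{s}.npz'); K,k1=z['K'],float(z['k1'])
    v,u=np.mgrid[:480,:640]
    xd=(u-K[0,2])/K[0,0]; yd=(v-K[1,2])/K[1,1]; x,y=xd.copy(),yd.copy()
    for _ in range(10):
        f=1+k1*(x*x+y*y); x,y=xd/f,yd/f
    P=np.stack([x,y,np.ones_like(x)],-1)*z['d'][...,None]
    return z['p'],z['d'],P@z['M'].T+z['t']
E
python3 - <<'E'
from h import *
print(viewer.get_calibration("top")["orientation"])
grab("top");grab("side")
o=ctrl.get_obs();print(o['tool_pos'],o['tool_rot'],o['width'])
cv2.imwrite('pics/both.png',cv2.resize(np.vstack([cv2.imread('pics/top.png'),cv2.imread('pics/side.png')]),(400*1,600)))
E
```

```text
[-2.15552038  2.15014798 -0.15376249]
[ 0.2682503  -0.59144659  0.20468226] [-3.06913381e+00 -6.63461468e-01  6.08009682e-04] 0.09356069754520245
```

View pics/top.png

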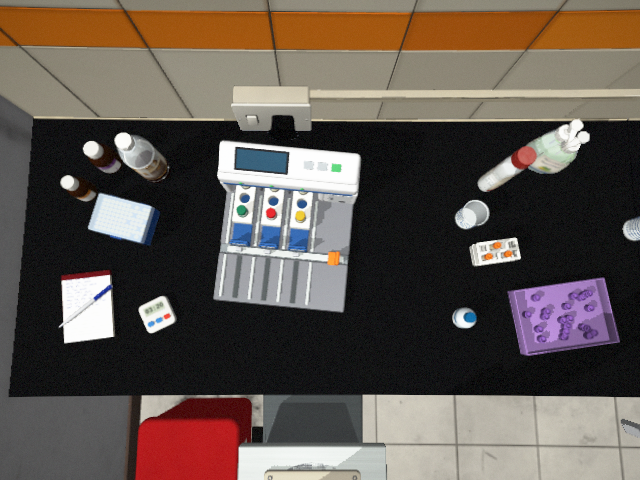

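View pics/side.png

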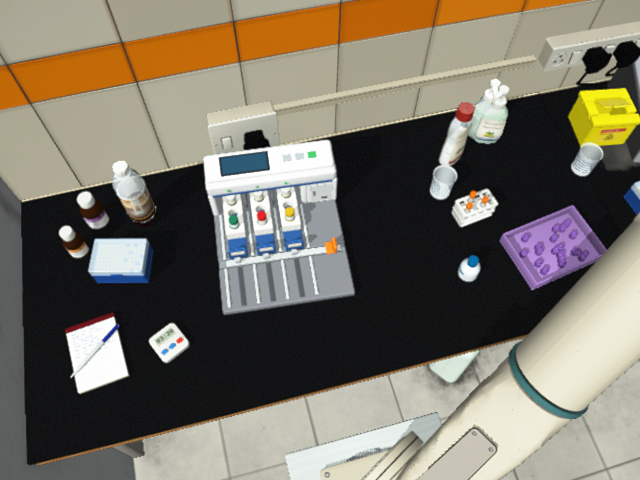

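The red cap is in the middle carrier: top picture (271,213), with its lip near (270,247). The orange tab is at (333,258).

```bash
python3 - <<'E'
from h import *
from scipy import ndimage as ni
for s in("top","side"):
    p,d,P=cloud(s); hsv=cv2.cvtColor(p,cv2.COLOR_RGB2HSV); H,S,V=cv2.split(hsv)
    ok=(d>0)&(P[...,2]>.03)&(P[...,2]<.13)
    rg=np.zeros_like(ok); rg[130:320,200:365]=1
    out=[]
    for n,m in dict(orange=(H>8)&(H<18)&(S>180)&(V>150),red=((H<6)|(H>174))&(S>180),yel=(H>20)&(H<32)&(S>150),grn=(H>60)&(H<85)&(S>150),blue=(H>100)&(H<120)&(S>170)).items():
        L,k=ni.label(m&ok&rg)
        for i in range(1,k+1):
            q=P[L==i]
            if len(q)>15: print(s,n,len(q),np.round(np.median(q,0),4),np.round(q.min(0),3),np.round(q.max(0),3))
    # deck top plane rect
    q=P[(d>0)&rg&(abs(P[...,2]-.022)<.006)]
    b=cv2.minAreaRect(q[:,:2].astype(np.float32)*1000);print('deck',np.median(q[:,2]),b)
    for n,u in dict(beaker=(472,213),buf=(464,318),timer=(157,314)).items():
        if s=="top":print(n,P[u[1],u[0]])
E
```

```text
top orange 99 [ 0.5538 -0.0486  0.0367] [ 0.54  -0.057  0.03 ] [ 0.567 -0.035  0.051]
top red 65 [0.6474 0.0909 0.0796] [0.639 0.08  0.071] [0.658 0.098 0.084]
top yel 71 [0.6426 0.0265 0.0794] [0.633 0.018 0.07 ] [0.652 0.035 0.084]
top grn 63 [0.6538 0.1535 0.0792] [0.645 0.145 0.071] [0.663 0.162 0.083]
top blue 62 [0.5892 0.1576 0.0563] [0.582 0.141 0.03 ] [0.6   0.177 0.06 ]
top blue 56 [0.5827 0.0922 0.0576] [0.576 0.078 0.03 ] [0.587 0.112 0.061]
top blue 60 [0.5766 0.0342 0.0571] [0.572 0.014 0.03 ] [0.587 0.049 0.061]
deck 0.021993321272792077 ((581.9962158203125, 64.07472229003906), (291.7596435546875, 263.4427490234375), 84.51432800292969)
beaker [ 0.66466771 -0.37048862 -0.00089073]
buf [ 0.42507195 -0.32500855  0.05382723]
timer [0.43170239 0.34392383 0.01175965]
side orange 96 [ 0.5505 -0.0463  0.0353] [ 0.537 -0.057  0.03 ] [ 0.564 -0.033  0.055]
side red 57 [0.6447 0.0934 0.0795] [0.637 0.085 0.071] [0.657 0.102 0.085]
side yel 64 [0.6388 0.0304 0.0796] [0.631 0.021 0.068] [0.651 0.039 0.086]
side grn 56 [0.6512 0.1567 0.0802] [0.64  0.149 0.069] [0.664 0.165 0.085]
side blue 70 [0.5754 0.0378 0.0581] [0.57  0.018 0.03 ] [0.607 0.055 0.064]
side blue 59 [0.5821 0.0999 0.0584] [0.575 0.082 0.03 ] [0.604 0.117 0.065]
side blue 63 [0.5869 0.1617 0.0581] [0.58  0.144 0.03 ] [0.611 0.181 0.063]
deck 0.02296215481985686 ((668.5657958984375, 31.6064453125), (363.8039855957031, 459.9919738769531), 87.70780181884766)
```

```bash
python3 -m creep '[[[1,2,0,-0.037],[2,3.5,0,-0.037],[2,3.5,0,-0.037],[2,3.5,0,-0.037],[2,3.5,0,-0.037],[2,3.5,0,-0.037],[2,3.5,0,-0.037],[2,3.5,0,-0.037],[2,3.5,0,-0.037],[2,3.5,0,-0.037],[2,3.5,0,-0.037],[2,3.5,0,-0.037],[2,3.5,0,-0.037],[2,3.5,0,-0.037],[1,1.5,0,0],[0,0,0,0]]]' 0
python3 - <<'E'
from h import *
grab("wrist","w1")
o=ctrl.get_obs();print(o['tool_pos'],R.from_rotvec(o['tool_rot']).as_matrix().round(3),o['joints'])
E
```

```text
time: 1.7
tool_pos: [0.5495, -0.0991, 0.205]
tool_rot: [-3.138, 0.136, 0.0]
contact_force: [-0.3, -0.5, -0.1]
width: 0.0003
finger_force: 0.0
[ 0.54826608 -0.10193167  0.20509724] [[ 0.996 -0.09  -0.001]
 [-0.09  -0.996 -0.001]
 [-0.001  0.001 -1.   ]] [ 0.02798336  0.50009774  0.15715511  1.78186797 -0.09754786  0.86805337
 -1.43144179]
```

View pics/w1.png

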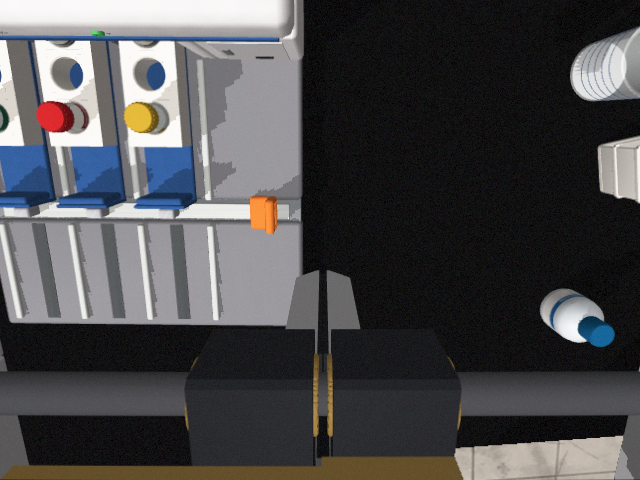

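The wrist view shows the tab at (262,213), clear space to its right, and the middle lip at (90,200) in line with the red cap at (55,117).

```bash
python3 - <<'E'
from h import *
p,d,P=cloud("w1"); H,S,V=cv2.split(cv2.cvtColor(p,cv2.COLOR_RGB2HSV)); tcp=ctrl.get_obs()['tool_pos']
# yaw from right deck edge and lip fronts
a=-0.092
B=np.array([[np.cos(a),np.sin(a),0],[-np.sin(a),np.cos(a),0],[0,0,1]])
Q=(P-np.array([tcp[0],tcp[1],0]))@B.T*1000
def st(n,m):
    q=Q[m&(d>0)]; print(n,len(q),np.percentile(q,[2,50,98],axis=0).round(1).tolist())
rg=np.zeros_like(d,bool); rg[185:240,240:285]=1
o=(H>5)&(H<20)&(S>150)&rg; st('orange',o); st('tabtop',o&(Q[...,2]>45)); st('tabside',o&(Q[...,2]<44)&(Q[...,2]>28))
b=(H>100)&(H<125)&(S>120)
for n,(l,r) in dict(L=(0,52),M=(52,125),R=(126,200)).items():
    w=np.zeros_like(d,bool); w[185:220,l:r]=1; st(n,b&w&(abs(Q[...,2]-58)<4))
w=np.zeros_like(d,bool); w[60:320,:310]=1
m=w&(abs(Q[...,2]-22)<4)&(d>0)
for x in range(-60,80,20):
    k=m&(abs(Q[...,0]-x)<4)
    if k.sum()>20: print('deck right',x,np.percentile(Q[k][:,1],1).round(1))
r=((H<6)|(H>172))&(S>150); w[:]=0; w[95:140,30:80]=1; st('red',r&w&(Q[...,2]>70))
E
```

```text
orange 894 [[-10.9, 44.6, 29.2], [4.2, 56.2, 32.4], [17.1, 68.1, 50.3]]
tabtop 333 [[-10.7, 44.7, 45.5], [2.8, 48.6, 48.7], [16.8, 53.0, 50.6]]
tabside 548 [[-11.4, 44.6, 29.0], [4.9, 60.9, 31.5], [17.1, 68.2, 40.5]]
L 345 [[11.8, 246.0, 55.0], [16.6, 256.8, 58.1], [20.7, 269.6, 59.8]]
M 536 [[11.9, 182.8, 54.5], [16.2, 201.3, 58.2], [20.5, 220.2, 59.9]]
R 538 [[11.5, 119.3, 55.0], [15.8, 137.4, 58.3], [20.2, 156.1, 59.8]]
deck right -60 27.6
deck right -40 25.6
deck right -20 25.4
deck right 0 29.2
deck right 20 24.2
deck right 40 24.1
deck right 60 23.9
red 909 [[73.6, 191.2, 71.1], [83.5, 199.0, 80.2], [92.7, 210.9, 82.1]]
```

```bash
python3 -m creep '[[[0.44,1.5,-2.5,0],[0,0,-3.5,0],[0,0,-3.5,0],[0,0,-3.5,0],[0,0,-2.5,0],[0,0,-1.6,0],[0,0,0,0],[0.046,0.5,0,0],[0.046,0.5,0,0],[0.046,0.5,0,0],[0.046,0.5,0,0],[0.046,0.5,0,0],[0.046,0.5,0,0],[0.046,0.5,0,0],[0.037,0.4,0,0],[0,0,0,0]]]' 0
```

```text
time: 3.35
tool_pos: [0.5566, -0.0467, 0.0344]
tool_rot: [-3.138, 0.143, 0.0]
contact_force: [-0.4, 0.1, 0.4]
width: 0.0002
finger_force: 0.0
```

```bash
python3 -m creep '[[[0.037,0.4,0,0],[0.028,0.3,0,0],[0,0,0,0]]]' 0; python3 - <<'E'
from h import *
print(ctrl.get_obs()['contact_force']); grab("wrist","w2")
p,d,P=cloud("w2"); H,S,V=cv2.split(cv2.cvtColor(p,cv2.COLOR_RGB2HSV)); tcp=np.array([.548266,-.101932,0])
a=-0.092
B=np.array([[np.cos(a),np.sin(a),0],[-np.sin(a),np.cos(a),0],[0,0,1]])
Q=(P-tcp)@B.T*1000
o=(H>5)&(H<20)&(S>150)&(d>0)&(Q[...,2]>25)&(Q[...,2]<60)
print(o.sum(),np.percentile(Q[o],[2,50,98],axis=0).round(1)); 
E
```

```text
time: 3.65
tool_pos: [0.5569, -0.0407, 0.0344]
tool_rot: [-3.138, 0.144, 0.001]
contact_force: [-0.8, -1.0, 0.2]
width: 0.0002
finger_force: 0.7
[-0.78638268 -1.02200042  0.21294049]
2661 [[-10.   75.   28.7]
 [  7.3  86.7  31.9]
 [ 17.4  97.8  50.2]]
```

View pics/w2.png

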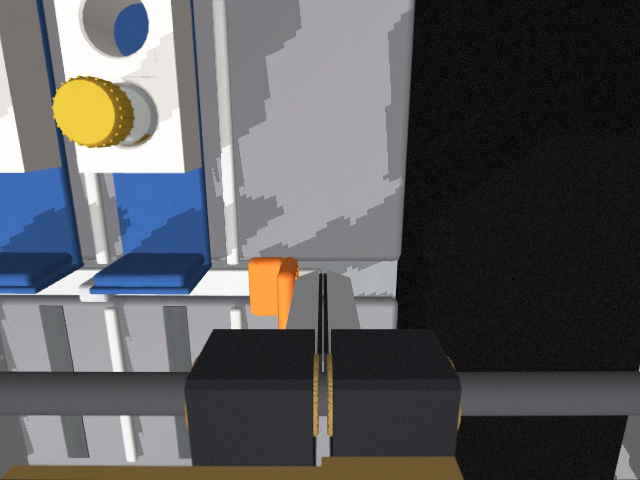

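The finger is against the tab (285,285). The bar has moved about 30 mm and its lug sits in the gap (95,292). I'll push on until it reaches the stop.

```bash
python3 -m creep '[[[0.028,0.3,0,0],[0.0,0.0,0,0]]]' 0; python3 -m creep '[[[0.028,0.3,0,0],[0,0,0,0]]]' 0
```

```text
time: 3.9
tool_pos: [0.5569, -0.0406, 0.0344]
tool_rot: [3.135, -0.147, -0.001]
contact_force: [-1.0, -7.1, 0.4]
width: 0.0003
finger_force: 3.2
time: 4.1
tool_pos: [0.5569, -0.0406, 0.0345]
tool_rot: [3.132, -0.15, -0.001]
contact_force: [-0.1, -11.5, 1.0]
width: 0.0005
finger_force: 5.8
```

The bar has hit its stop: 11 N with no further motion. Next I'll back off, lift, and move over the middle pocket.

```bash
python3 -m creep '[[[-0.1,-1.2,0,0],[-0.1,-1.2,0,0],[0,0,2,0],[0,0,3.5,0],[0,0,3.5,0],[0,0,1.5,0],[0.5,1.5,0,0],[1,3.5,0,0],[1,3.5,0,0],[1,3.5,0,0],[1.2,2.5,0,0],[0.5,1.5,0,0],[0,0,0,0],[0,0,0,0]]]' 0
python3 - <<'E'
from h import *
o=ctrl.get_obs();t=o['tool_pos'];M=R.from_rotvec(o['tool_rot']).as_matrix();print(t,np.arctan2(M[1,0],M[0,0]),(np.array([.6076,.0945])-t[:2])*100)
grab("wrist","w3")
E
```

```text
time: 5.5
tool_pos: [0.6068, 0.1, 0.1386]
tool_rot: [3.137, -0.145, -0.003]
contact_force: [-0.7, -0.5, 0.6]
width: 0.0002
finger_force: 0.0
[0.60681167 0.09997371 0.13864048] -0.09265031075856187 [ 0.07883267 -0.54737052]
```

View pics/w3.png

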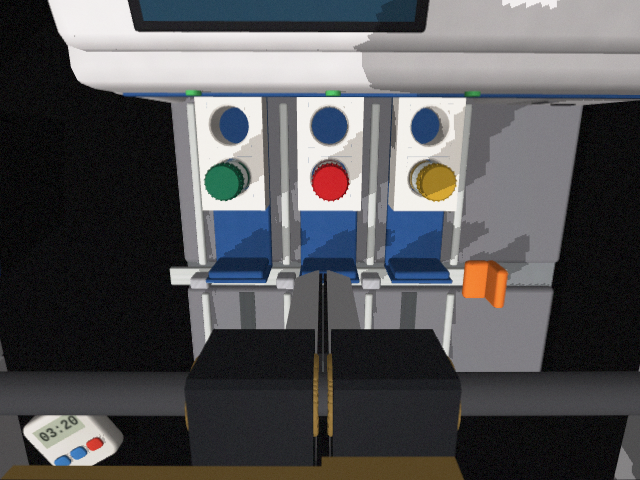

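The lugs now stand in the gaps at (285,282) and (370,282). The middle lip is at (328,272), just ahead of the fingers.

```bash
python3 - <<'E'
from h import *
p,d,P=cloud("w3"); H,S,V=cv2.split(cv2.cvtColor(p,cv2.COLOR_RGB2HSV)); t=ctrl.get_obs()['tool_pos']
a=-0.0925
B=np.array([[np.cos(a),np.sin(a),0],[-np.sin(a),np.cos(a),0],[0,0,1]])
Q=(P-np.array([t[0],t[1],0]))@B.T*1000
b=(H>100)&(H<125)&(S>120)&(d>0)&(abs(Q[...,2]-58)<4)
for n,(l,r) in dict(L=(200,280),M=(290,365),R=(380,460)).items():
    w=np.zeros_like(b); w[255:290,l:r]=1; q=Q[w&b]; print(n,len(q),np.percentile(q,[1,50,99],axis=0).round(1).tolist())
w=np.zeros_like(b); w[155:210,305:355]=1; q=Q[w&(S>150)&((H<6)|(H>172))&(Q[...,2]>78)]; print(q.mean(0))
E
```

```text
L 793 [[-28.0, 41.1, 54.5], [-23.1, 60.7, 58.1], [-19.0, 80.6, 59.7]]
M 275 [[-27.7, -23.0, 54.2], [-20.5, -13.4, 57.5], [-19.2, 15.4, 59.6]]
R 763 [[-28.0, -85.8, 54.1], [-23.3, -66.0, 58.1], [-19.4, -46.7, 59.7]]
[44.01413097 -2.96139425 81.59853325]
```

```bash
python3 -m creep '[[[0.12,-0.3,0,0],[0,0,-1.5,0],[0,0,-2.5,0],[0,0,-2.5,0],[0,0,-2,0],[0,0,-1.5,0],[0,0,0,0]]]' 0 && python3 -m creep '[[[-0.5,0.046,0,0],[-0.5,0.046,0,0],[-0.5,0.046,0,0],[-0.5,0.046,0,0],[-1,0.092,0,0],[-1,0.092,0,0],[-1,0.092,0,0],[-1,0.092,0,0],[0,0,0,0]]]' 0
```

```text
time: 6.25
tool_pos: [0.6074, 0.0965, 0.0377]
tool_rot: [3.137, -0.147, -0.006]
contact_force: [-0.6, -0.0, -0.2]
width: 0.0006
finger_force: 0.0
time: 7.15
tool_pos: [0.546, 0.1039, 0.0392]
tool_rot: [3.138, -0.143, -0.006]
contact_force: [-0.2, -0.1, 0.6]
width: 0.0001
finger_force: 0.0
```

```bash
python3 -m creep '[[[-0.5,0.046,0,0],[-1,0.092,0,0],[-1,0.092,0,0],[-1,0.092,0,0],[-0.8,0.074,0,0],[-0.4,0.037,0,0],[-0.3,0.028,0,0],[0,0,0,0]]]' 0;  python3 -m creep '[[[-0.3,0.028,0,0],[0,0,0,0]]]' 0
```

```text
time: 7.95
tool_pos: [0.4981, 0.1081, 0.0395]
tool_rot: [3.138, -0.145, -0.002]
contact_force: [0.1, -0.2, 1.0]
width: 0.0008
finger_force: 0.0
time: 8.15
tool_pos: [0.4963, 0.1082, 0.0395]
tool_rot: [3.138, -0.145, 0.002]
contact_force: [1.2, -0.7, -1.6]
width: 0.0005
finger_force: 1.0
```

```bash
python3 -m creep '[[[-0.3,0.028,0,0],[0,0,0,0]]]' 0;  python3 -m creep '[[[-0.3,0.028,0,0],[0,0,0,0]]]' 0
```

```text
time: 8.35
tool_pos: [0.4964, 0.1083, 0.0398]
tool_rot: [-3.138, 0.146, -0.01]
contact_force: [6.8, -0.7, -5.1]
width: 0.0006
finger_force: 3.4
time: 8.55
tool_pos: [0.4963, 0.1084, 0.04]
tool_rot: [-3.138, 0.147, -0.019]
contact_force: [10.8, -2.2, -9.7]
width: 0.0004
finger_force: 5.5
```

It's at the stop. Next I'll free the finger, lift clear and check.

```bash
python3 -m creep '[[[0.5,-0.046,0,0],[0.6,-0.055,0,0],[0.7,-0.064,0,0],[0,0,0,0],[0,0,1,0],[0,0,2.5,0],[0,0,3,0],[0,0,3.5,0],[0,0,3.5,0],[-1,0,3.5,0],[-2,0,3,0],[-2,0,0,0],[-2,0,0,0],[0,0,0,0],[0,0,0,0]]]' 0
python3 - <<'E'
from h import *
grab("wrist","w4"); grab("top","t4")
p,d,P=cloud("w4"); H,S,V=cv2.split(cv2.cvtColor(p,cv2.COLOR_RGB2HSV))
o=np.array([.548266,-.101932,0]);a=-0.0925
B=np.array([[np.cos(a),np.sin(a),0],[-np.sin(a),np.cos(a),0],[0,0,1]])
Q=(P-o)@B.T*1000
from scipy import ndimage as ni
for n,m,z0,z1 in(('blue',(H>100)&(H<125)&(S>120),54,62),('red',(S>150)&((H<6)|(H>172)),78,90),('yel',(H>20)&(H<32)&(S>150),78,90),('grn',(H>60)&(H<90)&(S>100),78,90),('orange',(H>5)&(H<20)&(S>150),45,55)):
    L,k=ni.label(m&(d>0)&(Q[...,2]>z0)&(Q[...,2]<z1))
    for i in range(1,k+1):
        q=Q[L==i]
        if len(q)>80: print(n,len(q),np.percentile(q,[2,50,98],axis=0).round(1).tolist())
E
```

```text
time: 10.05
tool_pos: [0.438, 0.1075, 0.2401]
tool_rot: [-3.138, 0.144, -0.002]
contact_force: [-0.2, -0.6, 0.4]
width: 0.0006
finger_force: 0.0
blue 526 [[11.4, 247.6, 56.1], [15.3, 266.4, 58.5], [19.3, 285.4, 60.3]]
blue 528 [[11.0, 120.6, 56.0], [15.1, 139.4, 58.3], [19.6, 158.0, 60.2]]
blue 452 [[-88.4, 184.5, 56.0], [-83.9, 203.1, 58.2], [-79.7, 221.8, 59.9]]
red 588 [[-26.3, 193.3, 78.6], [-17.2, 202.8, 80.3], [-7.7, 212.2, 81.9]]
orange 327 [[-11.1, 75.6, 45.5], [2.4, 79.9, 48.9], [15.3, 82.8, 50.9]]
```

View pics/w4.png

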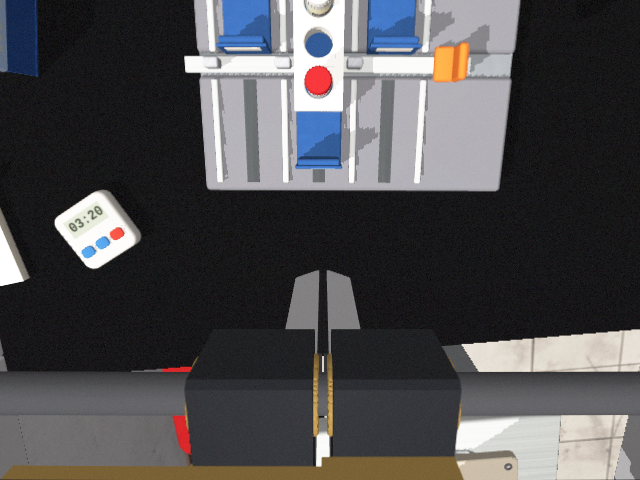

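View pics/t4.png

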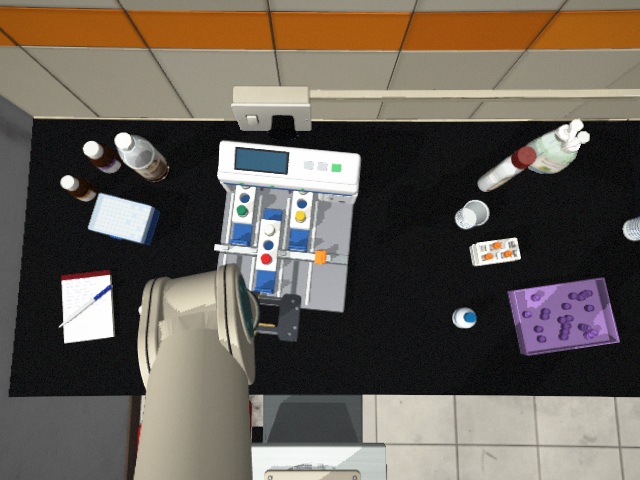

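The middle carrier is out by 100 mm, with its lip at (318,163) in the wrist view. The red and white vials are upright, the other two carriers are home, and the loose items are where they were.

```bash
python3 -c "
from plant import ticket; print(ticket.finish_job())"
```

```text
the job is handed in; nothing more can be done
None
```

The lock bar is fully open and the middle carrier, which holds the red-capped vial, is out at its 100 mm stop. The final pictures showed its vials upright, the other two carriers home and the loose items unmoved, and I handed the job in at about 10 s, before the 40 s limit.

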